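Lean the washed snack boards on the airing rack at the marked slope

TASK

First move the marmalade jar off the airing rack and stand it wholly on its round cork mat, then slide the rack's heel bar in line with the orange marker. Then take every board from the draining caddy and lean it squarely in the bay with its own colour tab: bottom edge on the base plate against the heel bar, top leaning back on the steel rail. Let no board fall flat, leave the plates, tub and mug alone, and finish with the jar on its mat and the bar still at the marker.

Things in the scene. Friction and masses are not known exactly. Their poses are not given: they have to be found in the camera images.
- rack: pale wooden fixed airing rack, base x -65..100, y -232..246 mm, 8 mm thick. Origin on the counter; x points to the far (heel bar) side, y runs along it, turned up to 7 deg. Back rail: steel bar, 10 mm diameter, along y, axis at x = -45, z = 88 mm, y -202..202, on two 10 mm posts at y = -197 and 197. Five bays centred at y = -156, -78, 0, 78, 156 mm
- heel (a joint): position (m) of the heel bar along rack x: it equals the rack x of the bar's centre line. Slides by hand with about 3 N of friction and stays where left; travel -12 to 68 mm; starts far out (52 to 62 mm)
- heel_bar (a point): a point on the centre line of the underside of the heel bar, at rack y = 0, z = 8 mm; axes as the rack's. The bar is aluminium, 10 mm wide in x, 12 mm high (top at z = 20 mm), from rack y = -199 to 231 mm; it lies on the base plate parallel to the rail
- heel_grip (a point): point in the black upright grip at the +y end of the heel bar (rack y = 219 mm), 43 mm above the counter; the grip is 12 mm in x, 24 mm in y and its top is 58 mm above the counter. Take it across x and slide the bar
- marker: orange marker, 6 x 26 mm, 14 mm high, fixed on the base plate beyond the -y end of the heel bar (rack y = -215 mm); origin: centre of underside, axes as the rack's. It shows where the bar's centre line is to be set (same rack x); it stands at rack x = -2 to 18 mm, so boards lean about 15 to 28 degrees from upright
- caddy: light grey caddy fixed to the counter, 240 x 88 mm, floor 6 mm thick; origin on the counter under its centre. Five slots at caddy x = -96, -48, 0, 48, 96 mm, each 11.6 mm wide in x, between 3 mm walls whose tops are 56 mm above the counter; side walls 80 mm apart in y, tops 22 mm above the counter. Turned up to 15 degrees
- jar: mini marmalade jar, amber glass with white lid, diameter 48 mm, 46 mm high, bottom-heavy, about 0.12 kg; origin: centre of its underside. It starts on the rack's base plate in front of the rail (rack x 10 to 14 mm), in the way of the boards and of the heel bar
- mat: round cork mat fixed to the counter, diameter 90 mm, 2 mm thick; origin: centre of its underside
- plates: bystander: white side plates, diameter 150 mm, 30 mm high; origin: centre of underside
- tub: bystander: green spread tub with yellow lid, diameter 106 mm, 68 mm high; origin: centre of underside
- mug: bystander: blue mug, diameter 80 mm, 92 mm high; origin: centre of underside
- board_red: red plastic snack board, 9 mm thick (its x axis), 66 mm wide (y), 150 mm tall (z), about 0.1 kg, rounded edges 2 mm; origin: centre of its bottom edge face. Starts standing in one of the caddy's slots, 6 mm above the counter; may be absent (None)
- tab_red: red colour tab, 18 x 52 mm, 4 mm high, on the base plate at the far edge of the rack (rack x = 85 mm), at the middle of the bay for the red board; origin: centre of its underside, axes as the rack's
- board_green: green plastic snack board, 9 mm thick (its x axis), 66 mm wide (y), 150 mm tall (z), about 0.1 kg, rounded edges 2 mm; origin: centre of its bottom edge face. Starts standing in one of the caddy's slots, 6 mm above the counter; may be absent (None)
- tab_green: green colour tab, 18 x 52 mm, 4 mm high, on the base plate at the far edge of the rack (rack x = 85 mm), at the middle of the bay for the green board; origin: centre of its underside, axes as the rack's
- board_blue: blue plastic snack board, 9 mm thick (its x axis), 66 mm wide (y), 150 mm tall (z), about 0.1 kg, rounded edges 2 mm; origin: centre of its bottom edge face. Starts standing in one of the caddy's slots, 6 mm above the counter; may be absent (None)
- tab_blue: blue colour tab, 18 x 52 mm, 4 mm high, on the base plate at the far edge of the rack (rack x = 85 mm), at the middle of the bay for the blue board; origin: centre of its underside, axes as the rack's
- board_yellow: yellow plastic snack board, 9 mm thick (its x axis), 66 mm wide (y), 150 mm tall (z), about 0.1 kg, rounded edges 2 mm; origin: centre of its bottom edge face. Starts standing in one of the caddy's slots, 6 mm above the counter; may be absent (None)
- tab_yellow: yellow colour tab, 18 x 52 mm, 4 mm high, on the base plate at the far edge of the rack (rack x = 85 mm), at the middle of the bay for the yellow board; origin: centre of its underside, axes as the rack's
- board_white: white plastic snack board, 9 mm thick (its x axis), 66 mm wide (y), 150 mm tall (z), about 0.1 kg, rounded edges 2 mm; origin: centre of its bottom edge face. Starts standing in one of the caddy's slots, 6 mm above the counter; may be absent (None)
- tab_white: white colour tab, 18 x 52 mm, 4 mm high, on the base plate at the far edge of the rack (rack x = 85 mm), at the middle of the bay for the white board; origin: centre of its underside, axes as the rack's

How it is judged (in metres and radians):
On the way, in this order (a step that is already met when the one before it is completed fails the run):
1. the jar stands on its cork mat (horizontal distance between jar and mat below 0.025 m and height (world z) of jar below 0.0065 m and angle between jar's own z axis and vertical below 0.1 rad and contact force between jar and the fingers below 0.05 N and linear speed of jar below 0.02 m/s), for 0.2 s.
2. the heel bar is in line with the marker (x of heel_bar in the frame of marker between -0.005 and 0.005 m), for 0.2 s.
3. every board leans in its own bay (y of board_red in the frame of tab_red between -0.016 and 0.016 m and x of board_red in the frame of heel_bar between -0.018 and -0.004 m and z of each of board_red, board_green, board_blue, board_yellow, board_white in the frame of rack below 0.016 m and angle between board_red's own z axis and vertical between 0.13 and 0.62 rad and angle between the y axis of each of board_red, board_green, board_blue, board_yellow, board_white and the y axis of rack, either way round below 0.16 rad and linear speed of each of board_red, board_green, board_blue, board_yellow, board_white below 0.02 m/s and contact force between each of board_red, board_green, board_blue, board_yellow, board_white and the fingers below 0.05 N and y of board_green in the frame of tab_green between -0.016 and 0.016 m and x of board_green in the frame of heel_bar between -0.018 and -0.004 m and angle between board_green's own z axis and vertical between 0.13 and 0.62 rad and y of board_blue in the frame of tab_blue between -0.016 and 0.016 m and x of board_blue in the frame of heel_bar between -0.018 and -0.004 m and angle between board_blue's own z axis and vertical between 0.13 and 0.62 rad and y of board_yellow in the frame of tab_yellow between -0.016 and 0.016 m and x of board_yellow in the frame of heel_bar between -0.018 and -0.004 m and angle between board_yellow's own z axis and vertical between 0.13 and 0.62 rad and y of board_white in the frame of tab_white between -0.016 and 0.016 m and x of board_white in the frame of heel_bar between -0.018 and -0.004 m and angle between board_white's own z axis and vertical between 0.13 and 0.62 rad), for 0.2 s.
At the end, for the whole second after the job is handed in: jar upright, within 25 mm of the mat's centre; heel bar within 5 mm of the marker; each present board in its colour's bay (16 mm along the rack, square within 9 deg), foot on the base within 9 mm of the bar, 7 to 35 deg from upright, all released and at rest (all of step 1 and all of step 2 and all of step 3); the robot touches nothing.
It fails at once if a board falls flat (angle between any of board_red, board_green, board_blue, board_yellow, board_white's own z axis and vertical above 1.2 rad).
It fails at once if a bystander (plates, tub, mug) is moved over 3 cm (distance of any of plates, tub, mug from where it was at the start of the episode above 0.03 m).
Of board_red, board_green, board_blue, board_yellow, board_white only 3 to 5 are there at a start; the rules pass over those that are not, and their reading is None.
At some moment in a run one of jar may be knocked a few centimetres aside while the robot is not near it.
It also fails if it takes over 210 s, if anything falls off the work surface, if the arm or the gripper's body presses on something with over 40 N, if the wrist force passes 120 N, or if a joint passes its speed limit or range.

ROBOT

A 6-joint arm with a two-finger parallel gripper is mounted at the origin on the work surface. World frame = base frame: x ahead of the robot, y to its left, z up, the work surface at z = 0. Lengths are in mm, angles in rad, forces in N, time in s.
With the tool pointing down it reaches from about 300 to 775 mm from the base axis. Payload 14.6 kg.
Tool frame: the origin (TCP) lies between the finger pads; the fingertips stand 25 mm ahead of it and the grasp point (between the pads) lies 6 mm ahead of it; z points along the fingers, y is the line along which they close (so a half turn about z gives the same grasp; the last joint's range is limited). The gripper opens to 94 mm and grips with 3 to 60 N. Pads are 16 mm wide; open, the fingers measure 119 mm over their backs; the gripper's body (75 mm by 177 mm) begins 78 mm behind the grasp point.
Start: joints at [1.219, 0.3, 1.521, -0, 1.321, -0.067], TCP at [154.529, 527.836, 230.446] pointing down, gripper open.
Joint ranges: [-3.03, 3.03], [-0.79, 2.21], [0.23, 2.52], [-1.04, 4.18], [0, 3.07], [-2.55, 2.55]. Speed limits (rad/s): [2.22, 2.22, 2.57, 3.14, 3.14, 3.14].

INTERFACE

Orientations are given as [roll, pitch, yaw] about the fixed x, y, z axes, in that order (R = Rz(yaw) Ry(pitch) Rx(roll)).
In Python, from cell import manip gives the robot as it stands. The module is installed in compiled form; this text tells all that it offers.
- The arm moves only by the tool step_arm, never from a script. Its argument "series" is one flat list of numbers, 5 for each row, row after row: the shift along the world's x, y, z in mm, then the turn about the world's z in rad, then the closure, from 0 (fully open) to 1 (shut). In form: [dx, dy, dz, spin, jaw, dx, dy, dz, spin, jaw, ...]. A call has 1 to 20 rows; each row shifts and turns the commanded pose from where the row before left it; what a row does not reach is not made up. A row lasts 1/8 s, in which the tool goes at most 62.5 mm and 10.7 degrees, less where a joint would pass 70% of its speed; a pose out of reach is approached as far as the arm can. A call is refused whole if a number of a shift passes 62.5 or a number of a turn 0.188, either way. A call with a gripper value outside its range is refused whole. The fingers move at their own pace and stop on an object; "squeeze" is the grip in N (left out, the last holds). Time passes only in rows, so rows that do not move let the fingers close. It gives the time, the measured TCP pose, the force, the opening and the grip force at its end, in the units of the state.
- manip.read_state(): the state, without advancing time (a new reading comes with each control period).
- manip.camera(name): name is "side" or "top" or "wrist"; returns (picture, depth): 420x560x3 uint8, blue, green, red; 420x560 float32, mm along the optical axis (not along the pixel's ray), 0 where there is no reading.
- manip.camera_info(name): a dict with "fovy" (degrees; the focal length in pixels is half the picture's height over the tangent of half this angle, whatever the lens; pixels are square), "cx", "cy" (the principal point, pixels), "eye" and "orientation" of the camera in the world. Camera axes: x right, y down, z forward; pixel columns grow to the right and rows downward; lengths in mm; the calibration is good to about 2 mm. A picture is of the moment at which its call begins: read the wrist's pose just before it. camera_info takes no time and is no camera call; for the wrist camera it gives the pose at the moment of the call.
- manip.sign_off(): hands the job in; it is judged then, once.
The state is a dict: "clock": time; "joints": joint angles; "qd": joint speeds; "effort": joint torques, N m; "eef_pos": TCP position; "eef_rot": TCP orientation; "wrist_force": force on the tool from outside, world axes, zero at the start; "moment": the same for the moment, N m; "finger_gap": finger opening in mm; "finger_force": force on a finger pad.
Only numpy, scipy, OpenCV 4.12 (cv2) and the standard library are available. Lean on these libraries where they do the work, as an engineer would, in place of code of your own. Each camera call takes 0.05 s, during which the arm holds its last target. There are 200 camera calls.

## Working session

There is one attempt and no reset: what is moved stays moved. The work goes in short steps, Python scripts to look and compute and a tool call to move; the robot and the scene stay as the last step left them, time stands still between calls to the robot, and variables do not carry over. Pictures are saved under pics/ and viewed, at most 14 in all, crops included, and the job is handed in when it is done.

Besides the shell and the picture viewer there is one more tool, called after ">>>" as name(argument=value, ...) on one line, values as JSON. step_arm: Moves the arm, as the interface text tells. Its arguments: {"type":"object","properties":{"series":{"type":"array"},"squeeze":{"type":"number"}},"required":["series"]}

```bash
mkdir -p pics
cat > h.py <<'E'
import numpy as np, cv2
from cell import manip
from scipy.spatial.transform import Rotation as R
def info(n):
    i=manip.camera_info(n); return i
def shot(n,save=None):
    i=manip.camera_info(n); p,d=manip.camera(n)
    if save: cv2.imwrite('pics/'+save+'.png',p)
    np.savez('/tmp/'+n,p=p,d=d)
    return p,d,i
def rot(i):
    o=np.array(i['orientation'],float)
    return o if o.shape==(3,3) else R.from_euler('xyz',o).as_matrix()
def cloud(p,d,i):
    h,w=d.shape; f=h/2/np.tan(np.radians(i['fovy'])/2)
    v,u=np.mgrid[:h,:w]
    c=np.stack([(u-i['cx'])/f*d,(v-i['cy'])/f*d,d],-1)
    W=c@rot(i).T+np.array(i['eye']); W[d<=0]=np.nan
    return W
E
python3 - <<'E'
from h import *
for n in('top','side','wrist'):
    p,d,i=shot(n,n+'0'); print(n,i)
    W=cloud(p,d,i); print(np.nanmin(W,(0,1)),np.nanmax(W,(0,1)), np.nanmedian(W[...,2]))
print(manip.read_state())
E
```

```text
top {'fovy': 43.60831254135446, 'cx': 285.07741568044315, 'cy': 204.36927074586802, 'eye': array([ 328.08446165,  -14.34897759, 1832.21986093]), 'orientation': array([-3.00540888e+00,  1.45502821e-03, -1.57208180e+00])}
[ -341.64063366 -1455.97263341  -789.27143316] [1775.87455015 1489.53408153  697.18110723] -2.52067502389491
side {'fovy': 51.656507616090664, 'cx': 281.66960078859734, 'cy': 213.6010562396088, 'eye': array([-303.59702372, -529.06004853, 1052.43158585]), 'orientation': array([-2.33442409, -0.00960207, -1.02111099])}
[ -298.75946048 -1137.18372341  -771.18783258] [1810.00601166 2019.42168694  693.44383598] 1.6235373582262582
wrist {'fovy': 61.74071201570431, 'cx': 279.47864315154936, 'cy': 213.9401728317929, 'eye': array([ 92.2349148 , 545.87697633, 384.9662403 ]), 'orientation': array([2.91228708e+00, 5.47492660e-05, 1.28541934e+00])}
[-107.26004781  187.99565794 -755.87498912] [ 811.60755961 1392.98501128  342.19855702] 1.0330085489824228
{'clock': 0.15, 'joints': array([ 1.21941589e+00,  3.00364556e-01,  1.52142164e+00, -1.96021000e-05,
        1.32067528e+00, -6.66021873e-02]), 'qd': array([-9.88045658e-04, -1.40392158e-03, -1.41343274e-03,  1.02139618e-03,
        1.15062734e-03, -5.73249044e-05]), 'effort': array([-1.63459783e-03, -5.31954396e+01, -3.52826357e+01,  7.08581647e-02,
        2.35636201e-02, -8.42589043e-05]), 'eef_pos': array([154.47062094, 527.68917069, 230.01220973]), 'eef_rot': array([-3.14072450e+00, -3.88765463e-05,  2.85681925e+00]), 'wrist_force': array([ 0.57859111, -0.9998811 , -0.40807142]), 'moment': array([-0.03728121, -0.02205285,  0.01467038]), 'finger_force': 0.0, 'finger_gap': 94.29676841667928}
```

View pics/top0.png

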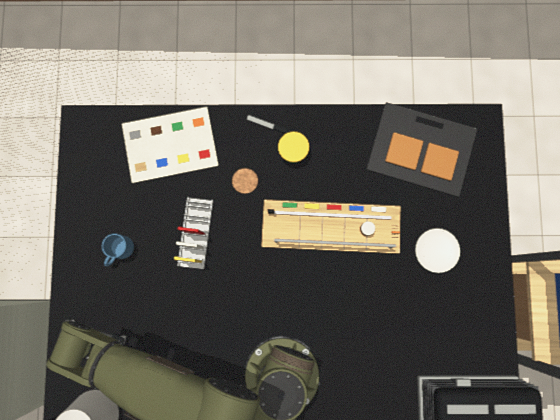

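View pics/side0.png

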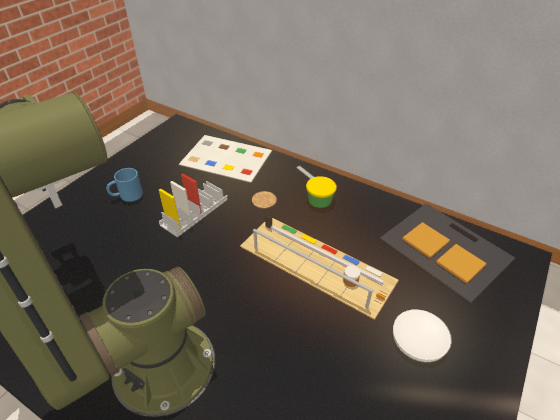

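Run:
```python
from h import *
z=np.load('/tmp/top.npz'); i=info('top'); W=cloud(z['p'],z['d'],i)
for n,u,v in [('jar',368,229),('mat',245,181),('grip',271,212),('marker',395,231),('red',189,230),('white',187,243),('yellow',187,260),('tubtop',293,146),('mug',118,246),('plates',438,250),('rackBL',264,202),('rackBR',399,207),('rackFR',398,251),('rackFL',264,246),('tabg',290,205),('taby',312,206),('tabr',334,207),('tabb',356,208),('tabw',378,209)]:
    print(n,np.nanmedian(W[v-1:v+2,u-1:u+2].reshape(-1,3),0).round(0))
s=cv2.resize(z['p'][185:280,90:420],None,fx=2.4,fy=2.4,interpolation=cv2.INTER_CUBIC); cv2.imwrite('pics/topc.png',s)
```

```text
jar [ 487. -294.   53.]
mat [663. 130.   1.]
grip [545.  36.  52.]
marker [ 482. -393.   24.]
red [475. 296. 155.]
white [434. 303. 153.]
yellow [381. 303. 155.]
tubtop [772. -40.  67.]
mug [433. 570.   6.]
plates [ 417. -539.   14.]
rackBL [587.  62.   4.]
rackBR [ 568. -412.    5.]
rackFR [ 414. -403.    9.]
rackFL [433.  61.   3.]
tabg [576. -29.  10.]
taby [ 572. -106.   12.]
tabr [ 567. -183.   13.]
tabb [ 565. -260.   14.]
tabw [ 561. -337.   10.]
```

View pics/wrist0.png

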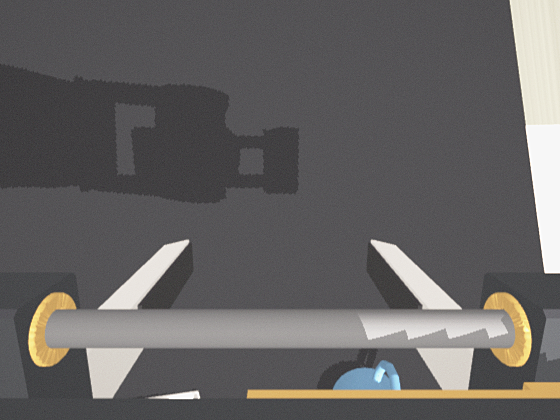

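View pics/topc.png

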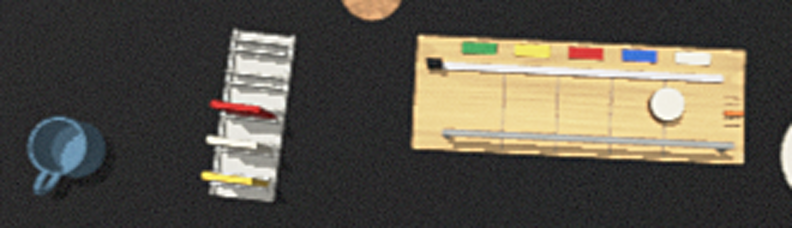

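```bash
cat >> h.py <<'E'
def masks(p):
    h=cv2.cvtColor(p,cv2.COLOR_BGR2HSV); H,S,V=[h[...,k].astype(int) for k in range(3)]
    return dict(red=((H<6)|(H>172))&(S>150)&(V>60),yellow=(H>24)&(H<34)&(S>150)&(V>80),green=(H>50)&(H<85)&(S>110)&(V>40),
      blue=(H>105)&(H<125)&(S>130)&(V>50),white=(S<40)&(V>185),orange=(H>8)&(H<19)&(S>160)&(V>100))
def box(W,x0,x1,y0,y1,z0,z1):
    return (W[...,0]>x0)&(W[...,0]<x1)&(W[...,1]>y0)&(W[...,1]<y1)&(W[...,2]>z0)&(W[...,2]<z1)
E
python3 - <<'E'
from h import *
z=np.load('/tmp/top.npz'); i=info('top'); W=cloud(z['p'],z['d'],i); M=masks(z['p'])
def rep(n,m): 
    P=W[m]; 
    if len(P)<3: print(n,len(P)); return
    c,(w,h),a=cv2.minAreaRect(P[:,:2].astype(np.float32)); print(n,len(P),P.mean(0).round(1),'rect',np.round(c,1),round(w),round(h),round(a,1))
rep('jar',box(W,450,530,-330,-250,46,80))
rep('mat',box(W,610,720,80,180,1,8)&(cv2.cvtColor(z['p'],cv2.COLOR_BGR2HSV)[...,1]>60))
for c in('red','white','yellow'): rep('board '+c,M[c]&box(W,340,540,240,360,120,190))
rep('caddy',box(W,330,620,220,380,10,70)); 
for c in('red','white','yellow','green','blue'): rep('tab '+c,M[c]&box(W,545,595,-380,20,0,24))
rep('orange',M['orange']&box(W,430,560,-410,-360,10,40))
rep('rail',box(W,400,470,-400,60,75,110))
rep('rack',box(W,400,610,-430,80,5,110))
E
```

```text
jar 143 [ 490.4 -294.2   54.4] rect [ 490.4 -294.6] 45 42 89.5
mat 263 [663.1 131.    4. ] rect [665.5 130.7] 93 93 21.4
board red 64 [477.3 298.2 151.9] rect [478.4 298.6] 67 9 83.7
board white 55 [431.1 303.1 156.4] rect [431.  301.9] 63 8 82.9
board yellow 25 [381.5 303.3 157.3] rect [381.3 304.2] 56 6 80.0
caddy 801 [484.1 294.   29.9] rect [477.9 301.5] 158 284 89.1
tab red 58 [ 569.2 -182.4   12.7] rect [ 569.7 -181.5] 46 15 86.0
tab white 145 [ 553.9 -182.4   16. ] rect [ 554.8 -171.4] 17 382 2.0
tab yellow 3 [ 568.  -100.3   12.5] rect [ 567.9 -106.2] 42 1 89.5
tab green 52 [577.  -25.9  11.9] rect [577.1 -27.5] 12 46 1.0
tab blue 53 [ 565.6 -260.2   12.9] rect [ 565.8 -259.9] 43 14 83.3
orange 10 [ 479.7 -391.4   25. ] rect [ 480.5 -392.6] 4 24 0.2
rail 359 [ 438.7 -176.9   92.6] rect [ 438.8 -178.2] 400 10 87.1
rack 5460 [ 501.2 -174.    17.7] rect [ 505.3 -175. ] 510 209 90.0
```

>>> step_arm(series=[33, -36, 0, 0.12, 0, 33, -36, 0, 0.12, 0, 33, -36, 0, 0, 0, 33, -36, 0, 0, 0, 33, -36, 0, 0, 0, 33, -36, 0, 0, 0, 33, -36, 0, 0, 0, 33, -36, 0, 0, 0, 32, -40, 0, 0, 0, 5, -55, 0, 0, 0, 5, -55, 0, 0, 0, 5, -55, 0, 0, 0, 5, -55, 0, 0, 0, 5, -55, 0, 0, 0, 5, -55, 0, 0, 0, 5, -55, 0, 0, 0, 5, -55, 0, 0, 0, 0, -54, 0, 0, 0], squeeze=15)

```text
clock: 2.4
eef_pos: [490.4, -296.0, 230.2]
eef_rot: [3.141, -0.0, 3.097]
wrist_force: [0.3, 1.0, -0.0]
finger_gap: 93.8
finger_force: 0.0
```

>>> step_arm(series=[0, 1.5, -45, 0, 0, 0, 0, -45, 0, 0, 0, 0, -45, 0, 0, 0, 0, -35, 0, 0, 0, 0, -19, 0, 0, 0, 0, 0, 0, 0.6, 0, 0, 0, 0, 0.6, 0, 0, 0, 0, 0.6, 0, 0, 0, 0, 0.6])

```text
clock: 3.52
eef_pos: [490.8, -292.8, 42.2]
eef_rot: [-3.141, 0.001, 3.097]
wrist_force: [-0.9, -0.2, 0.2]
finger_gap: 57.5
finger_force: 0.0
```

>>> step_arm(series=[0, 0, 0, 0, 0.6, 0, 0, 0, 0, 0.6, 0, 0, 0, 0, 0.6])

```text
clock: 3.9
eef_pos: [490.7, -292.8, 41.8]
eef_rot: [-3.141, 0.0, 3.097]
wrist_force: [-1.0, 0.5, 5.5]
finger_gap: 48.0
finger_force: 15.0
```

>>> step_arm(series=[0, 0, 40, 0, 0.6, 0, 0, 60, 0, 0.6, 21, 53, 0, 0, 0.6, 22, 53, 0, 0, 0.6, 22, 53, 0, 0, 0.6, 22, 53, 0, 0, 0.6, 22, 53, 0, 0, 0.6, 22, 53, 0, 0, 0.6, 22, 53, 0, 0, 0.6, 20, 53, 0, 0, 0.6, 0, 0, -40, 0, 0.6, 0, 0, -40, 0, 0.6, 0, 0, -15, 0, 0.6, 0, 0, -6, 0, 0.6, 0, 0, 0, 0, 0.6, 0, 0, 0, 0, 0.6])

```text
clock: 5.9
eef_pos: [664.2, 131.4, 41.9]
eef_rot: [3.141, 0.002, 3.097]
wrist_force: [0.2, 0.0, -0.4]
finger_gap: 47.9
finger_force: 15.0
```

>>> step_arm(series=[0, 0, -3, 0, 0.6, 0, 0, -2.5, 0, 0.6, 0, 0, 0, 0, 0.6, 0, 0, 0, 0, 0.2, 0, 0, 0, 0, 0.2, 0, 0, 0, 0, 0.2, 0, 0, 0, 0, 0.2, 0, 0, 0, 0, 0.2])

```text
clock: 6.9
eef_pos: [663.5, 131.3, 34.9]
eef_rot: [-3.142, -0.0, 3.097]
wrist_force: [-0.6, 0.2, 0.6]
finger_gap: 75.3
finger_force: 0.0
```

>>> step_arm(series=[0, 0, 60, 0, 0.2, 0, 0, 50, 0, 0.2, -9, -38, 45, 0, 0.2, -9, -38, 45, 0, 0.2, -9, -38, 45, 0, 0.2, -9, -38, 20, 0, 0.2, -9, -39, 0, 0, 0.2, -9, -39, 0, 0, 0.2, -10, -39, 0, 0, 0.2, -10, -39, 0, 0, 0.2, 0, 0, 0, 0, 0.2])

```text
clock: 8.28
eef_pos: [588.8, -178.9, 299.9]
eef_rot: [-3.141, -0.0, 3.094]
wrist_force: [-0.6, -0.2, 0.5]
finger_gap: 75.2
finger_force: 0.0
```

Run:
```python
from h import *
shot('top'); p,d,i=shot('wrist','wrist1'); W=cloud(p,d,i); np.save('/tmp/W1',W); print(manip.read_state()['eef_pos'],i['eye'])
z=np.load('/tmp/top.npz');T=cloud(z['p'],z['d'],info('top'));m=box(T,600,720,70,200,35,60); print('jar',T[m].mean(0),m.sum())
```

```text
[ 589.52242237 -176.52908853  299.93027822] [ 524.43220749 -174.65153277  454.9568272 ]
jar [661.44331407 130.18779918  47.46416624] 148
```

View pics/wrist1.png

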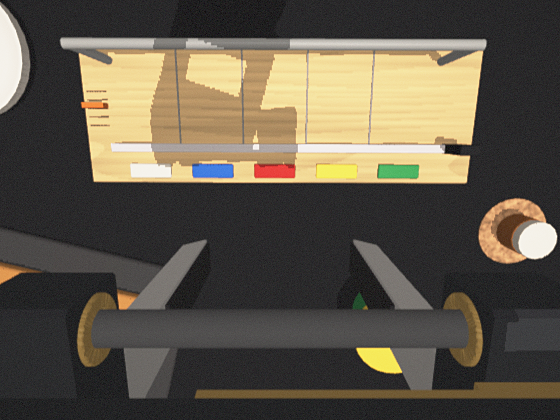

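```bash
cat > rk.py <<'E'
from h import *
def rep(W,n,m):
    P=W[m]
    if len(P)<4: print(n,len(P)); return None
    c,(w,h),a=cv2.minAreaRect(P[:,:2].astype(np.float32)); print(n,len(P),np.median(P,0).round(1),'rect',np.round(c,1),round(w),round(h),round(a,1)); return np.array(c)
E
python3 - <<'E'
from rk import *
z=np.load('/tmp/wrist.npz');W=np.load('/tmp/W1.npy');M=masks(z['p'])
C={}
Y=dict(white=-156,blue=-78,red=0,yellow=78,green=156)
for c in Y: C[c]=rep(W,c,M[c]&(np.mgrid[:420,:560][0]>163)&(np.mgrid[:420,:560][0]<181)&(np.mgrid[:420,:560][1]<440))
A=np.array([C[c] for c in Y]); B=np.array([[85,Y[c]] for c in Y],float)
# rigid 2D fit
a_=A-A.mean(0); b_=B-B.mean(0); U,S,V=np.linalg.svd(b_.T@a_); Rm=(U@V).T; ang=np.arctan2(Rm[1,0],Rm[0,0]); t=A.mean(0)-Rm@B.mean(0)
print('rack',t,ang,'res',(B@Rm.T+t-A).round(1).tolist())
np.savez('/tmp/rack',t=t,R=Rm)
L=(W[...,:2]-t)@Rm; X,Yr,Z=L[...,0],L[...,1],W[...,2]
def q(n,m): print(n,m.sum(),'x',np.percentile(X[m],[2,50,98]).round(1),'y',np.percentile(Yr[m],[2,50,98]).round(1),'z',np.median(Z[m]).round(1))
u=np.mgrid[:420,:560]
q('bar',(X>35)&(X<75)&(Yr>-190)&(Yr<195)&(Z>16)&(Z<30))
q('grip',(X>30)&(X<80)&(Yr>200)&(Yr<240)&(Z>45)&(Z<70))
q('marker',M['orange']&(Yr<-195)&(Yr>-235)&(X>-20)&(X<40))
q('markertop',M['orange']&(Yr<-195)&(Yr>-235)&(X>-20)&(X<40)&(Z>18))
q('rail',(X>-60)&(X<-30)&(abs(Yr)<180)&(Z>80)&(Z<110))
E
```

```text
white 508 [nan nan nan] rect [nan nan] 0 0 0.0
blue 511 [nan nan nan] rect [nan nan] 0 0 0.0
red 552 [nan nan nan] rect [ 571.5 -183.4] 51 17 87.3
yellow 499 [nan nan nan] rect [ 575.8 -105.2] 50 15 87.2
green 521 [nan nan nan] rect [579.4 -28. ] 50 16 87.5Traceback (most recent call last):
  File "<stdin>", line 8, in <module>
    u, s, vh = gufunc(a, signature=signature)
               ~~~~~~^^^^^^^^^^^^^^^^^^^^^^^^
    raise LinAlgError("SVD did not converge")
numpy.linalg.LinAlgError: SVD did not converge
```

```bash
sed -i 's/    P=W\[m\]/    P=W[m]; P=P[~np.isnan(P).any(1)]/' rk.py
cat > r1.py <<'E'
from rk import *
z=np.load('/tmp/wrist.npz');W=np.load('/tmp/W1.npy');M=masks(z['p'])
C={}
Y=dict(white=-156,blue=-78,red=0,yellow=78,green=156)
for c in Y: C[c]=rep(W,c,M[c]&(np.mgrid[:420,:560][0]>163)&(np.mgrid[:420,:560][0]<181)&(np.mgrid[:420,:560][1]<440))
A=np.array([C[c] for c in Y]); B=np.array([[85,Y[c]] for c in Y],float)
a_=A-A.mean(0); b_=B-B.mean(0); U,S,V=np.linalg.svd(b_.T@a_)
ang=np.arctan2(*((b_[:,0]*a_[:,1]-b_[:,1]*a_[:,0]).sum(),(a_*b_).sum())); Rm=np.array([[np.cos(ang),-np.sin(ang)],[np.sin(ang),np.cos(ang)]]); t=A.mean(0)-Rm@B.mean(0)
print('rack',t,ang,'res',(B@Rm.T+t-A).round(1).tolist())
np.savez('/tmp/rack',t=t,R=Rm)
L=(W[...,:2]-t)@Rm; X,Yr,Z=L[...,0],L[...,1],W[...,2]
def q(n,m):
    if m.sum(): print(n,m.sum(),'x',np.percentile(X[m],[2,50,98]).round(1),'y',np.percentile(Yr[m],[2,50,98]).round(1),'z',np.median(Z[m]).round(1))
q('bar',(X>35)&(X<75)&(Yr>-190)&(Yr<195)&(Z>16)&(Z<30))
q('grip',(X>30)&(X<80)&(Yr>200)&(Yr<240)&(Z>45)&(Z<70))
q('marker',M['orange']&(Yr<-195)&(Yr>-235)&(X>-20)&(X<40))
q('markertop',M['orange']&(Yr<-195)&(Yr>-235)&(X>-20)&(X<40)&(Z>18))
q('rail',(X>-60)&(X<-30)&(abs(Yr)<180)&(Z>80)&(Z<110))
E
python3 r1.py
```

```text
white 502 [ 563.7 -339.5   12.5] rect [ 563.5 -338.7] 51 15 87.3
blue 508 [ 567.3 -260.6   12.6] rect [ 567.2 -260.7] 50 16 85.6
red 550 [ 571.5 -183.4   12.6] rect [ 571.5 -183.4] 51 17 87.3
yellow 497 [ 575.8 -104.4   12.7] rect [ 575.8 -105.2] 50 15 87.2
green 520 [579.3 -27.8  12.8] rect [579.4 -28. ] 50 16 87.5
rack [ 486.60472187 -178.78574653] -0.051946620298166414 res [[-0.1, -0.3], [0.2, -0.4], [-0.0, 0.2], [-0.2, -0.1], [0.2, 0.6]]
bar 2697 x [51.2 56.  60.9] y [-181.3   -1.3  188.1] z 20.6
grip 307 x [49.9 55.6 61.8] y [206.6 215.7 229.5] z 58.2
marker 138 x [4.4 7.7 9.8] y [-226.6 -212.7 -201.5] z 22.2
markertop 111 x [4.4 6.7 9.8] y [-226.7 -213.2 -202.1] z 22.4
rail 4312 x [-49.5 -44.1 -40.2] y [-173.2   -0.2  172.8] z 92.7
```

>>> step_arm(series=[-4, 24, 0, -0.175, 0.47, -4, 24, 0, -0.175, 0.47, -4, 24, 0, -0.175, 0.47, -4, 24, 0, -0.175, 0.47, -4, 24, 0, -0.175, 0.47, -4, 24, -40, -0.175, 0.47, -4, 24, -50, -0.175, 0.47, -4, 24, -50, -0.175, 0.47, -3.5, 21.7, -50, -0.175, 0.47, 0, 0, 0, -0.003, 0.47, 0, 0, 0, 0, 0.47])

```text
clock: 9.75
eef_pos: [555.0, 37.2, 111.7]
eef_rot: [3.139, -0.0, 1.523]
wrist_force: [-0.0, -0.3, 0.8]
finger_gap: 49.9
finger_force: 0.0
```

>>> step_arm(series=[0, 0, -40, 0, 0.47, 0, 0, -21, 0, 0.47, 0, 0, 0, 0, 1, 0, 0, 0, 0, 1, 0, 0, 0, 0, 1, 0, 0, 0, 0, 1, 0, 0, 0, 0, 1])

```text
clock: 10.62
eef_pos: [554.3, 37.0, 49.6]
eef_rot: [3.141, 0.0, 1.519]
wrist_force: [-1.6, -0.3, 6.8]
finger_gap: 11.9
finger_force: 15.0
```

>>> step_arm(series=[-8, 0.4, 0, 0, 1, -8, 0.4, 0, 0, 1, -8, 0.5, 0, 0, 1, -8, 0.4, 0, 0, 1, -8, 0.4, 0, 0, 1, -8.8, 0.4, 0, 0, 1, 0, 0, 0, 0, 1, 0, 0, 0, 0, 1])

```text
clock: 11.62
eef_pos: [504.9, 39.5, 49.6]
eef_rot: [3.141, 0.0, 1.519]
wrist_force: [-2.9, -0.4, 10.1]
finger_gap: 12.0
finger_force: 15.0
```

>>> step_arm(series=[0, 0, 0, 0, 0.6, 0, 0, 0, 0, 0.6, 0, 0, 0, 0, 0.6, 0, 0, 50, 0, 0.6, 0, 0, 50, 0, 0.6, -10, 22, 50, 0, 0.6, -10, 22, 50, 0, 0.6, -10, 22, 50, 0, 0.6, -10, 22, 0, 0, 0.6, -10, 22, 0, 0, 0.6, -10, 22, 0, 0, 0.6, -10, 22, 0, 0, 0.6, -5, 26, 0, 0, 0.6, 0, 0, 0, 0, 0.6])

```text
clock: 13.38
eef_pos: [429.8, 220.4, 298.7]
eef_rot: [-3.141, 0.0, 1.521]
wrist_force: [-0.1, 0.5, -0.0]
finger_gap: 37.5
finger_force: 0.0
```

Run:
```python
from rk import *
p,d,i=shot('wrist','wrist2'); W=cloud(p,d,i); M=masks(p); print(manip.read_state()['eef_pos'])
for c in('red','yellow','white'): rep(W,c,M[c]&box(W,330,600,200,400,148,170))
for y in (1,):
    rep(W,'all top',box(W,330,600,200,400,148,170))
p,d,i=shot('top');T=cloud(p,d,i); k=np.load('/tmp/rack.npz'); L=(T[...,:2]-k['t'])@k['R']; X,Y=L[...,0],L[...,1]
m=(X>-15)&(X<40)&(abs(Y)<190)&(T[...,2]>15)&(T[...,2]<32); print('bar',m.sum(),np.percentile(X[m],[5,50,95]))
m=masks(p)['orange']&(X>-20)&(X<40)&(abs(Y+215)<25); print('marker',m.sum(),np.percentile(X[m],[5,50,95]))
```

```text
[430.0797542  219.62203429 298.73207714]
red 966 [481.7 301.2 156.4] rect [482.1 299.6] 66 9 82.8
yellow 715 [387.2 310.1 156.6] rect [387.1 309.1] 63 8 82.9
white 829 [434.7 304.8 156.6] rect [434.6 303.5] 66 8 83.1
all top 2935 [434.6 305.3 156.4] rect [434.6 304. ] 67 106 84.1
bar 370 [-4.11203865  5.11043586 26.49542236]
marker 10 [2.65804157 3.9114622  6.7069564 ]
```

View pics/wrist2.png

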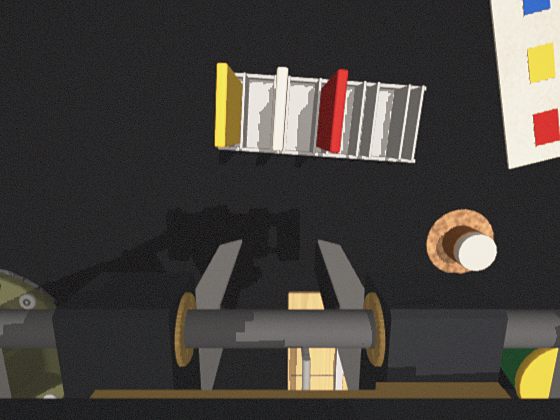

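>>> step_arm(series=[2.3, 42, 0, -0.037, 0.6, 2.2, 42, 0, -0.036, 0.6, 0, 0, -50, 0, 0.6, 0, 0, -50, 0, 0.6, 0, 0, -35, 0, 0.6, 0, 0, -20, 0, 0.6, 0, 0, 0, 0, 1, 0, 0, 0, 0, 1, 0, 0, 0, 0, 1, 0, 0, 0, 0, 1], squeeze=20)

```text
clock: 14.72
eef_pos: [435.0, 303.7, 144.9]
eef_rot: [3.141, -0.001, 1.446]
wrist_force: [-1.8, -0.4, 7.9]
finger_gap: 8.6
finger_force: 20.0
```

>>> step_arm(series=[0, 0, 30, 0, 1, 0, 0, 50, 0, 1, 0, 0, 30, 0, 1, 2.8, -25, 0, 0.036, 1, 2.8, -47, 0, 0.037, 1, 2.8, -47, 0, 0, 1, 2.8, -47, 0, 0, 1, 2.8, -47, 0, 0, 1, 2.8, -47, 0, 0, 1, 2.8, -47, 0, 0, 1, 2.8, -47, 0, 0, 1, 2.8, -47, 0, 0, 1, 2.8, -47, 0, 0, 1, 2.8, -47, 0, 0, 1, 2.8, -47, 0, 0, 1, 2.8, -47, 0, 0, 1, 3, -48.8, 0, 0, 1, 0, 0, 0, 0, 1, 0, 0, 0, 0, 1])

```text
clock: 17.1
eef_pos: [474.0, -333.8, 253.8]
eef_rot: [-3.141, -0.0, 1.519]
wrist_force: [-0.1, 0.1, -2.3]
finger_gap: 9.2
finger_force: 20.0
```

Run:
```python
from rk import *
p,d,i=shot('wrist','wrist3'); W=cloud(p,d,i); print(manip.read_state()['eef_pos'])
k=np.load('/tmp/rack.npz'); L=(W[...,:2]-k['t'])@k['R']; X,Y,Z=L[...,0],L[...,1],W[...,2]
for lo,hi in((-100,-50),(-50,0)):
    m=(X>-15)&(X<30)&(Y>lo)&(Y<hi)&(Z>17)&(Z<25)
    if m.sum(): print('bar',lo,m.sum(),np.percentile(X[m],[2,50,98]))
```

```text
[ 474.20771568 -333.38382979  254.04710237]
bar -100 477 [ 3.12898457  7.58201186 12.92835066]
bar -50 484 [ 3.08783733  8.09817529 12.44740942]
```

View pics/wrist3.png

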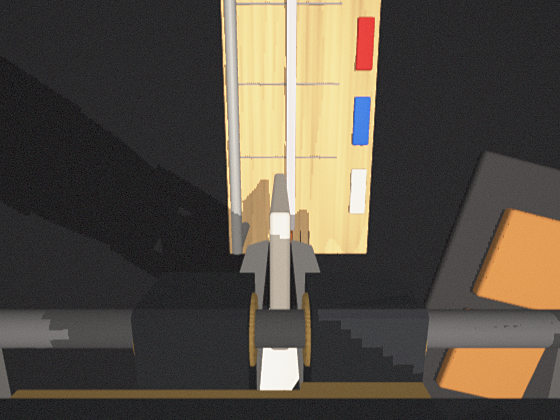

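>>> step_arm(series=[0, 0, -40, 0, 1, 0, 0, -35, 0, 1, 0, 0, -20, 0, 1, 0, 0, -8, 0, 1, 0, 0, -3, 0, 1, 0, 0, 0, 0, 1, 0, 0, 0, 0, 1])

```text
clock: 18.02
eef_pos: [474.4, -334.4, 148.8]
eef_rot: [3.141, 0.001, 1.519]
wrist_force: [-0.2, 0.2, -1.6]
finger_gap: 8.6
finger_force: 20.0
```

>>> step_arm(series=[0, 0, -1, 0, 1, 0, 0, -1, 0, 1, 0, 0, 0, 0, 1])

```text
clock: 18.4
eef_pos: [474.3, -334.5, 147.0]
eef_rot: [3.141, 0.001, 1.519]
wrist_force: [-0.8, 0.6, 6.4]
finger_gap: 8.5
finger_force: 20.0
```

>>> step_arm(series=[0, 0, 0, 0, 0.7, 0, 0, 0, 0, 0.7, 0, 0, 0, 0, 0.7, -4, 0.2, 0, 0, 0.7, -4, 0.2, 0, 0, 0.7, -4, 0.2, 0, 0, 0.7, -4, 0.2, 0, 0, 0.7, -4, 0.2, 0, 0, 0.7, -4, 0.2, 0, 0, 0.7, -4, 0.2, 0, 0, 0.7, -4, 0.2, 0, 0, 0.7, -4, 0.2, 0, 0, 0.7, -4, 0.2, 0, 0, 0.7, -4, 0.2, 0, 0, 0.7, -4, 0.2, 0, 0, 0.7, 0, 0, 0, 0, 0.7])

```text
clock: 20.4
eef_pos: [425.9, -331.9, 146.0]
eef_rot: [3.142, 0.0, 1.519]
wrist_force: [-0.8, 0.4, 0.4]
finger_gap: 28.5
finger_force: 0.0
```

>>> step_arm(series=[0, 0, 20, 0, 0.6, 0, 0, 40, 0, 0.6, 0, 0, 50, 0, 0.6, 0, 0, 0, 0, 0.6])

```text
clock: 20.9
eef_pos: [427.0, -332.6, 259.6]
eef_rot: [3.136, 0.004, 1.519]
wrist_force: [-0.3, 0.8, -0.7]
finger_gap: 37.5
finger_force: 0.0
```

```bash
cat > chk.py <<'E'
from rk import *
k=np.load('/tmp/rack.npz')
def chk():
    for n in('side','top'):
        p,d,i=shot(n); W=cloud(p,d,i); M=masks(p); L=(W[...,:2]-k['t'])@k['R']; X,Y,Z=L[...,0],L[...,1],W[...,2]
        for c,y in(('white',-156),('red',0),('yellow',78)):
            m=M[c]&(X>-110)&(X<40)&(abs(Y-y)<60)&(Z>30)&(Z<175)
            if m.sum()>20: print(n,c,m.sum(),'Y',np.percentile(Y[m],[2,50,98]).round(),'Z',np.percentile(Z[m],[2,98]).round(),'tilt deg',np.degrees(np.arctan(np.polyfit(Z[m],X[m],1)[0])).round(1),'X',np.percentile(X[m],[2,98]).round())
    return
if __name__=='__main__':
    chk(); p=np.load('/tmp/side.npz')['p']; import sys
    if len(sys.argv)>1: cv2.imwrite('pics/%s.png'%sys.argv[1],cv2.resize(p[140:350,200:480],None,fx=2.5,fy=2.5))
E
python3 chk.py s1
```

```text
side white 72 Y [-191. -137.  -98.] Z [ 90. 152.] tilt deg -11.9 X [-62. -44.]
```

View pics/s1.png

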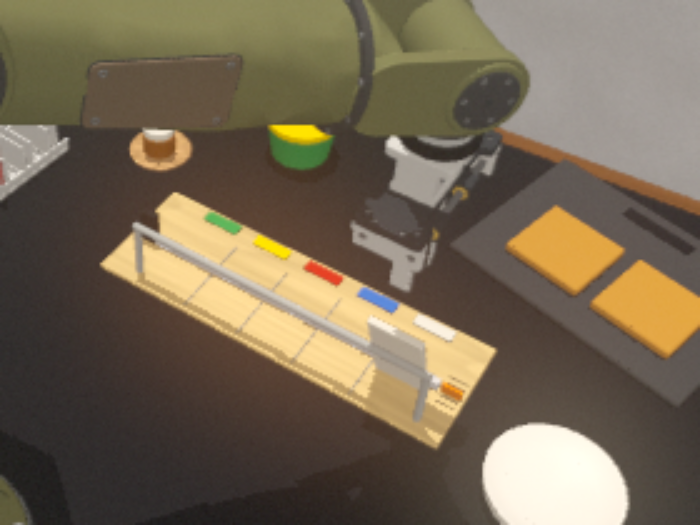

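>>> step_arm(series=[4, 28, 0, -0.036, 0.6, 4, 46, 0, -0.037, 0.6, 4, 46, 0, 0, 0.6, 4, 46, 0, 0, 0.6, 4, 46, 0, 0, 0.6, 4, 46, 0, 0, 0.6, 4, 46, 0, 0, 0.6, 4, 46, 0, 0, 0.6, 4, 46, 0, 0, 0.6, 4, 46, 0, 0, 0.6, 4, 46, 0, 0, 0.6, 4, 46, 0, 0, 0.6, 4, 46, 0, 0, 0.6, 4, 51.5, 0, 0, 0.6, 0, 0, 0, 0, 0.6, 0, 0, -45, 0, 0.6, 0, 0, -45, 0, 0.6, 0, 0, -22, 0, 0.6])

```text
clock: 23.25
eef_pos: [481.0, 298.1, 140.5]
eef_rot: [-3.138, 0.003, 1.445]
wrist_force: [0.7, 0.6, 0.2]
finger_gap: 37.4
finger_force: 0.0
```

>>> step_arm(series=[0, 0, 0, 0, 1, 0, 0, 0, 0, 1, 0, 0, 0, 0, 1, 0, 0, 0, 0, 1, 0, 0, 30, 0, 1, 0, 0, 50, 0, 1, 0, 0, 30, 0, 1, 0, -25, 0, 0.036, 1, 0, -46, 0, 0.037, 1, 0, -46, 0, 0, 1, 0, -46, 0, 0, 1, 0, -46, 0, 0, 1, 0, -46, 0, 0, 1, 0, -46, 0, 0, 1, 0, -46, 0, 0, 1, 0, -46, 0, 0, 1, 0, -46, 0, 0, 1, 0, -39.2, 0, 0, 1, 0, 0, 0, 0, 1, 0, 0, 0, 0, 1])

```text
clock: 25.75
eef_pos: [482.1, -178.1, 254.0]
eef_rot: [-3.142, -0.0, 1.519]
wrist_force: [1.6, 0.9, -0.5]
finger_gap: 8.9
finger_force: 20.0
```

>>> step_arm(series=[0, 0, -40, 0, 1, 0, 0, -35, 0, 1, 0, 0, -20, 0, 1, 0, 0, -8, 0, 1, 0, 0, -3, 0, 1, 0, 0, -1, 0, 1, 0, 0, -1, 0, 1, 0, 0, 0, 0, 1, 0, 0, 0, 0, 1])

```text
clock: 26.88
eef_pos: [482.5, -178.7, 147.0]
eef_rot: [3.14, 0.0, 1.519]
wrist_force: [-1.6, 0.3, 6.5]
finger_gap: 9.2
finger_force: 20.0
```

Contact as before; tip it and lift.

>>> step_arm(series=[0, 0, 0, 0, 0.7, 0, 0, 0, 0, 0.7, 0, 0, 0, 0, 0.7, -4, 0.2, 0, 0, 0.7, -4, 0.2, 0, 0, 0.7, -4, 0.2, 0, 0, 0.7, -4, 0.2, 0, 0, 0.7, -4, 0.2, 0, 0, 0.7, -4, 0.2, 0, 0, 0.7, -4, 0.2, 0, 0, 0.7, -4, 0.2, 0, 0, 0.7, -4, 0.2, 0, 0, 0.7, -4, 0.2, 0, 0, 0.7, -4, 0.2, 0, 0, 0.7, -4, 0.2, 0, 0, 0.7, 0, 0, 0, 0, 0.7, 0, 0, 20, 0, 0.6, 0, 0, 40, 0, 0.6, 0, 0, 50, 0, 0.6, 0, 0, 0, 0, 0.6])

```text
clock: 29.38
eef_pos: [435.2, -176.6, 259.2]
eef_rot: [3.136, 0.002, 1.519]
wrist_force: [0.2, -0.6, 0.2]
finger_gap: 37.5
finger_force: 0.0
```

>>> step_arm(series=[-4.3, 25, 0, -0.036, 0.6, -4.3, 46, 0, -0.037, 0.6, -4.3, 46, 0, 0, 0.6, -4.3, 46, 0, 0, 0.6, -4.3, 46, 0, 0, 0.6, -4.3, 46, 0, 0, 0.6, -4.3, 46, 0, 0, 0.6, -4.3, 46, 0, 0, 0.6, -4.3, 46, 0, 0, 0.6, -4.3, 46, 0, 0, 0.6, -4, 46, 0, 0, 0.6, 0, 0, 0, 0, 0.6, 0, 0, -45, 0, 0.6, 0, 0, -45, 0, 0.6, 0, 0, -22, 0, 0.6, 0, 0, 0, 0, 0.6])

```text
clock: 31.38
eef_pos: [386.5, 307.7, 142.2]
eef_rot: [-3.139, 0.003, 1.445]
wrist_force: [0.7, -0.1, 0.3]
finger_gap: 37.3
finger_force: 0.0
```

```bash
python3 chk.py
```

```text
side white 90 Y [-198. -152. -100.] Z [ 91. 153.] tilt deg -12.2 X [-64. -45.]
side red 114 Y [-33. -10.  26.] Z [ 36. 152.] tilt deg -20.2 X [-64. -18.]
top white 63 Y [-185. -149. -104.] Z [ 86. 156.] tilt deg -18.4 X [-63. -44.]
top red 256 Y [-29.   2.  30.] Z [ 35. 154.] tilt deg -22.3 X [-64. -12.]
```

>>> step_arm(series=[0, 0, 0, 0, 1, 0, 0, 0, 0, 1, 0, 0, 0, 0, 1, 0, 0, 0, 0, 1, 0, 0, 30, 0, 1, 0, 0, 50, 0, 1, 0, 0, 30, 0, 1, 10, -25, 0, 0.036, 1, 10, -46, 0, 0.037, 1, 10, -46, 0, 0, 1, 10, -46, 0, 0, 1, 10, -46, 0, 0, 1, 10, -46, 0, 0, 1, 10, -46, 0, 0, 1, 10, -46, 0, 0, 1, 10, -46, 0, 0, 1, 9.2, -16.8, 0, 0, 1, 0, 0, 0, 0, 1, 0, 0, 0, 0, 1])

```text
clock: 33.85
eef_pos: [486.2, -99.9, 253.8]
eef_rot: [-3.141, -0.0, 1.52]
wrist_force: [0.1, 1.6, -1.5]
finger_gap: 8.5
finger_force: 20.0
```

>>> step_arm(series=[0, 0, -40, 0, 1, 0, 0, -35, 0, 1, 0, 0, -20, 0, 1, 0, 0, -8, 0, 1, 0, 0, -3, 0, 1, 0, 0, -1, 0, 1, 0, 0, -1, 0, 1, 0, 0, 0, 0, 1, 0, 0, 0, 0, 1])

```text
clock: 34.98
eef_pos: [486.4, -101.0, 146.2]
eef_rot: [3.141, 0.0, 1.519]
wrist_force: [0.1, -0.1, 1.0]
finger_gap: 8.6
finger_force: 20.0
```

>>> step_arm(series=[0, 0, -0.8, 0, 1, 0, 0, 0, 0, 0.7, 0, 0, 0, 0, 0.7, 0, 0, 0, 0, 0.7, -4, 0.2, 0, 0, 0.7, -4, 0.2, 0, 0, 0.7, -4, 0.2, 0, 0, 0.7, -4, 0.2, 0, 0, 0.7, -4, 0.2, 0, 0, 0.7, -4, 0.2, 0, 0, 0.7, -4, 0.2, 0, 0, 0.7, -4, 0.2, 0, 0, 0.7, -4, 0.2, 0, 0, 0.7, -4, 0.2, 0, 0, 0.7, -4, 0.2, 0, 0, 0.7, -4, 0.2, 0, 0, 0.7, 0, 0, 0, 0, 0.7, 0, 0, 20, 0, 0.6, 0, 0, 40, 0, 0.6, 0, 0, 50, 0, 0.6])

```text
clock: 37.48
eef_pos: [438.0, -98.5, 255.9]
eef_rot: [-3.14, -0.0, 1.519]
wrist_force: [0.6, -0.5, -0.2]
finger_gap: 38.0
finger_force: 0.0
```

>>> step_arm(series=[0, 10, 40, 0, 0.6, 0, 40, 30, 0, 0.6, 0, 50, 0, 0, 0.6, 0, 50, 0, 0, 0.6, 0, 50, 0, 0, 0.6, 0, 50, 0, 0, 0.6, 0, 50, 0, 0, 0.6, 0, 50, 0, 0, 0.6, 0, 50, 0, 0, 0.6, 0, 0, 0, 0, 0.6])

```text
clock: 38.72
eef_pos: [437.8, 303.8, 324.4]
eef_rot: [-3.141, 0.0, 1.522]
wrist_force: [0.0, -0.6, 0.1]
finger_gap: 37.7
finger_force: 0.0
```

Run:
```python
from chk import *
chk()
z=np.load('/tmp/top.npz');T=cloud(z['p'],z['d'],info('top'));m=box(T,600,740,50,220,35,65); print('jar',T[m].mean(0),m.sum())
m=box(T,600,740,50,220,-5,12)&(cv2.cvtColor(z['p'],cv2.COLOR_BGR2HSV)[...,1]>60); print('mat',T[m].mean(0),m.sum())
a=cv2.resize(z['p'][185:280,150:420],None,fx=2.9,fy=2.9); b=np.load('/tmp/side.npz')['p'][170:340,220:420]; b=cv2.resize(b,None,fx=1.8,fy=1.8)
o=np.zeros((a.shape[0]+b.shape[0],a.shape[1],3),np.uint8); o[:a.shape[0]]=a; o[a.shape[0]:,:b.shape[1]]=b; cv2.imwrite('pics/fin.png',o); print(o.shape)
```

```text
side white 91 Y [-197. -153. -101.] Z [ 90. 153.] tilt deg -12.8 X [-63. -43.]
side red 152 Y [-33.  -8.  26.] Z [ 31. 152.] tilt deg -20.5 X [-63. -17.]
side yellow 69 Y [ 46.  74. 107.] Z [126. 154.] tilt deg -19.7 X [-64. -48.]
top white 62 Y [-185. -150. -101.] Z [ 83. 158.] tilt deg -16.8 X [-63. -46.]
top red 253 Y [-28.   2.  30.] Z [ 34. 156.] tilt deg -22.2 X [-63. -11.]
top yellow 30 Y [ 50.  81. 106.] Z [142. 158.] tilt deg 1.6 X [-64. -58.]
jar [661.88747213 130.12227972  47.54101842] 146
mat [662.91730474 130.15263476   2.12451444] 359
(582, 783, 3)
```

View pics/fin.png

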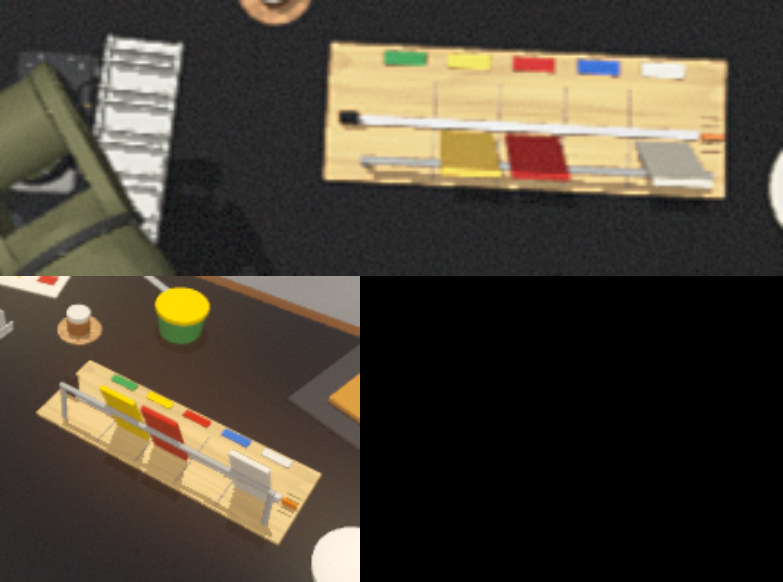

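```bash
python3 -c "
from cell import manip; print(manip.sign_off())"
```

```text
the job is handed in; nothing more can be done
None
```

I handed the job in at about 39 s on the robot's clock. In the last images the jar was on its mat, the bar was in line with the marker, and the white, red and yellow boards (the only three present) leaned in their own bays. The sign-off gave no verdict.

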